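Pack the carving tools and shut the chest

TASK

Pack the carver's mallet, the gouge and the sharpening stone into the open wooden tool chest, laying each one in so that it lies below the rim rather than dropping it. Once all three are in, ease the hinged lid fully shut without slamming it. Leave everything else on the bench where it is.

Things in the scene. Friction and masses are not known exactly. Their poses are not given: they have to be found in the camera images.
- chest: open-topped wooden tool chest, fixed to the bench, outside 196 (x) x 266 (y) x 62 mm high, walls and floor 8 mm thick, inside 180 x 250 x 54 mm deep. Origin: centre of its underside on the bench; z up; +x points to the hinged side (far from the robot), turned by its yaw. Its lid stands open along the far rim.
- chest_in (a point): centre of the chest's inner floor (8 mm above the bench), axes as the chest
- lid (a joint): angle of the lid, rad: 0 = fully shut (flat on the rim), 1.57 = upright, at most 1.8 (leaning back). The hinge is stiff: the lid stays wherever it is left. About 3 N at the free edge moves it.
- lid_hinge (a point): on the hinge axis of the lid (which runs along the chest's y), mid-width, 62.5 mm above the bench, at the chest's far (+x) rim. Its axes turn with the lid: -x from the hinge to the free edge, z out of the lid's outer face. The lid is a wooden panel 196 mm from hinge to free edge, 266 mm wide, 8 mm thick; the hinge lies at its inner face.
- lid_handle (a point): tip of the wooden knob on the lid's outer face, mid-width, 30 mm from the free edge, 35 mm out from the outer face
- mallet: wooden carver's mallet lying flat, 165 mm long along its x: dark square head 50 (x) x 64 (y) x 44 mm high, centred at x = +57.5 mm; pale handle 24 mm wide (y), 20 mm high, from x = -82.5 mm to the head, its axis 22 mm above the underside (it overhangs). Origin: on the underside level of the head, mid-length; z up. Centre of mass about x = +47 mm. 0.3 to 0.5 kg.
- gouge: carving gouge lying flat, 155 mm long along its x: pale wooden handle of square section 26 x 26 mm from x = -75 to +20 mm, then a short brass ferrule and a narrow steel blade to x = +80 mm, 13 mm above the underside. Origin: underside of the handle, z up. 0.1 to 0.2 kg.
- stone: grey sharpening stone, a plain slab 150 (x) x 50 (y) x 26 mm high lying flat. Origin: centre of its underside. 0.3 to 0.6 kg.
- brush: wooden-backed scrubbing brush (bystander), pale bristles down, 150 mm long along x, 48 mm wide, 30 mm high; origin at its underside
- glue: white glue bottle (bystander), 60 mm across, 150 mm high, standing; origin at its underside
- mug: white mug (bystander), 80 mm across, 90 mm high, handle at its +y; origin at its underside
- wax: low steel wax tin (bystander), 68 mm across, 28 mm high; origin at its underside
- corbel: small carved wooden corbel (bystander), 60 (x) x 132 (y) x 52 mm high; origin at its underside
- offcut: pale wooden offcut (bystander), 70 (x) x 110 (y) x 30 mm high; origin at its underside
Not all that is in view belongs to the job. What is shaped like the stone but yellow is not meant. Leave any purple look-alike of the mallet alone.

How it is judged:
On the way, in this order (a step that is already met when the one before it is completed fails the run):
1. mallet, gouge and stone all lie in the chest below its rim, at rest, the lid still open (x of mallet in the frame of chest_in between -0.09 and 0.09 m and y of mallet in the frame of chest_in between -0.125 and 0.125 m and z of mallet in the frame of chest_in between -0.01 and 0.035 m and linear speed of each of mallet, gouge, stone below 0.03 m/s and x of gouge in the frame of chest_in between -0.09 and 0.09 m and y of gouge in the frame of chest_in between -0.125 and 0.125 m and z of gouge in the frame of chest_in between -0.01 and 0.035 m and x of stone in the frame of chest_in between -0.09 and 0.09 m and y of stone in the frame of chest_in between -0.125 and 0.125 m and z of stone in the frame of chest_in between -0.01 and 0.035 m and value of joint lid above 0.9 rad), for 0.2 s.
2. the lid is shut (value of joint lid below 0.04 rad), for 0.2 s.
At the end, for the whole second after the job is handed in: The origins of mallet, gouge and stone are inside the chest (within 90 mm in x and 125 mm in y of the centre of its floor, less than 50 mm above the floor), all at rest (below 0.03 m/s), and the lid is shut (joint below 0.04 rad) (x of mallet in the frame of chest_in between -0.09 and 0.09 m and y of mallet in the frame of chest_in between -0.125 and 0.125 m and z of mallet in the frame of chest_in between -0.01 and 0.05 m and linear speed of each of mallet, gouge, stone below 0.03 m/s and x of gouge in the frame of chest_in between -0.09 and 0.09 m and y of gouge in the frame of chest_in between -0.125 and 0.125 m and z of gouge in the frame of chest_in between -0.01 and 0.05 m and x of stone in the frame of chest_in between -0.09 and 0.09 m and y of stone in the frame of chest_in between -0.125 and 0.125 m and z of stone in the frame of chest_in between -0.01 and 0.05 m and value of joint lid below 0.04 rad); the robot touches nothing.
It fails at once if a bystander is pushed more than 30 mm or tipped (distance of any of brush, glue, mug, wax, corbel, offcut from where it was at the start of the episode above 0.03 m or angle between any of brush, glue, mug, wax, corbel, offcut's own z axis and vertical above 0.4 rad).
It fails at once if a tool is dropped or thrown into the chest (faster than 0.8 m/s below the rim) ((x of mallet in the frame of chest_in between -0.09 and 0.09 m and y of mallet in the frame of chest_in between -0.125 and 0.125 m and z of mallet in the frame of chest_in between -0.01 and 0.05 m and linear speed of mallet above 0.8 m/s) or (x of gouge in the frame of chest_in between -0.09 and 0.09 m and y of gouge in the frame of chest_in between -0.125 and 0.125 m and z of gouge in the frame of chest_in between -0.01 and 0.05 m and linear speed of gouge above 0.8 m/s) or (x of stone in the frame of chest_in between -0.09 and 0.09 m and y of stone in the frame of chest_in between -0.125 and 0.125 m and z of stone in the frame of chest_in between -0.01 and 0.05 m and linear speed of stone above 0.8 m/s)).
It fails at once if the lid is slammed (faster than 3 rad/s in the last 0.3 rad) (value of joint lid below 0.3 rad and velocity of joint lid below -3 rad/s).
It also fails if it takes over 72 s, if anything falls off the work surface, if the arm or the gripper's body presses on something with over 40 N, if the wrist force passes 120 N, or if a joint passes its speed limit or range.

ROBOT

A 6-joint arm with a two-finger parallel gripper is mounted at the origin on the work surface. World frame = base frame: x ahead of the robot, y to its left, z up, the work surface at z = 0. Lengths are in m, angles in rad, forces in N, time in s.
With the tool pointing down it reaches from about 0.375 to 0.9 m from the base axis. Payload 3.1 kg.
Tool frame: the origin (TCP) lies midway between the tips of the shut fingers; the grasp point (between the pads) lies 19 mm behind it; z points along the fingers, y is the line along which they close (so a half turn about z gives the same grasp; the last joint's range is limited). The gripper opens to 85 mm and grips with 20 to 120 N. Pads are 22 mm wide; open, the fingers measure 114 mm over their backs; the gripper's body (76 mm by 85 mm) begins 54 mm behind the grasp point. The pads swing forward as they close: fully open they stand 13 mm farther back than shut.
Start: joints at [-0.178, 0.527, 1.433, -0, 1.181, -0.178], TCP at [0.625, 0, 0.231] pointing down, gripper open.
Joint ranges: [-3.08, 3.08], [-0.75, 2.2], [0.22, 2.44], [-1.43, 4.57], [0, 2.65], [-2.85, 2.85]. Speed limits (rad/s): [2.79, 2.79, 3.14, 3.14, 3.14, 3.14].

INTERFACE

Orientations are given as a unit quaternion [w, x, y, z].
In Python, from station import env, get_image, job gives the robot as it stands.
- The arm moves only by the tool jog_arm, never from a script. Its argument "targets" is a list that holds one entry, the list of rows, each a list of 7 numbers: the turn, a rotation vector about the world's x, y, z in units of pi rad (1.0 is pi rad), then the shift along the world's x, y, z in units of 0.8 m (1.0 is 0.8 m), then the closure, from -1 (fully open) to 1 (shut). A call has exactly 10 rows; each row is the pose to reach, as a shift and turn from the pose commanded when the call began, turning the shorter way round; what a row does not reach only later rows make up. A row lasts 1/12 s, in which the tool goes at most 41.7 mm and 7.16 degrees, less where a joint would pass 70% of its speed; a pose out of reach is approached as far as the arm can. A call with a number of a shift or a turn outside -1 to 1 is refused whole. A call with a gripper value outside its range is refused whole. The fingers move at their own pace and stop on an object; "grip_force" is the grip in N (left out, the last holds). Time passes only in rows, so rows that repeat a pose let the fingers close, or fill a call up. It gives the time, the measured TCP pose, the force, the opening and the grip force at its end, in the units of the state.
- env.get_obs(): the state, without advancing time (a new reading comes with each control period).
- get_image(name): name is "scene" or "side" or "wrist"; returns a dict with "frame" (480x640x3 uint8, blue, green, red), "fov_y" (degrees; the focal length in pixels is half the picture's height over the tangent of half this angle, whatever the lens; pixels are square), "cx", "cy" (the principal point, pixels), "cam_to_world" (4x4, takes a point from camera to world coordinates); the wrist camera has in their place "hand_eye" (4x4, takes a point from camera to tool coordinates, whose origin is the TCP and whose axes are the flange's). Camera axes: x right, y up, looking along -z (the intrinsics and any distortion apply to the point x, -y, -z); pixel columns grow to the right and rows downward; lengths in m; the calibration is good to about 2 mm. A picture is of the moment at which its call begins: read the wrist's pose just before it. There is no depth.
- job.finish_job(): hands the job in; it is judged then, once.
The state is a dict: "time_s": time; "qpos": joint angles; "qd": joint speeds; "joint_efforts": joint torques, N m; "tool_pos": TCP position; "ee_rot": TCP orientation; "contact_force": force on the tool from outside, world axes, zero at the start; "torque": the same for the moment, N m; "finger_gap": opening from 0.0 (shut) to 1.0 (fully open); "grip_force": force on a finger pad.
Only numpy, scipy, OpenCV 4.12 (cv2) and the standard library are available. Lean on these libraries where they do the work, as an engineer would, in place of code of your own. Each camera call takes 0.05 s, during which the arm holds its last target. There are 200 camera calls.

## Working session

There is one attempt and no reset: what is moved stays moved. The work goes in short steps, Python scripts to look and compute and a tool call to move; the robot and the scene stay as the last step left them, time stands still between calls to the robot, and variables do not carry over. Pictures are saved under pics/ and viewed, at most 10 in all, crops included, and the job is handed in when it is done.

Besides the shell and the picture viewer there is one more tool, called after "Call:" as name(argument=value, ...) on one line, values as JSON. jog_arm: Moves the arm, as the interface text tells. Shifts and turns lie within -1 to 1; 1 stands for 0.8 m of shift or pi rad of turn. Its arguments: {"type":"object","properties":{"targets":{"type":"array"},"grip_force":{"type":"number"}},"required":["targets"]}

```bash
mkdir -p pics; ls; python3 - <<'E'
from station import env,get_image
import cv2,numpy as np
o=env.get_obs();print({k:np.round(v,3) for k,v in o.items()})
ims=[]
for n in("scene","side"):
    d=get_image(n);cv2.imwrite(f"pics/{n}0.png",d["frame"]);print(n,d["fov_y"],d["cx"],d["cy"],np.round(d["cam_to_world"],3).tolist(),[k for k in d])
    np.savez(n+".npz",**{k:v for k,v in d.items()})
d=get_image("wrist");print(d["fov_y"],np.round(d["hand_eye"],3).tolist(),[k for k in d])
E
```

```text
pics
{'time_s': np.float64(0.0), 'qpos': array([-0.179,  0.528,  1.434, -0.   ,  1.181, -0.178]), 'qd': array([-0.001,  0.001, -0.001,  0.001,  0.   ,  0.   ]), 'joint_efforts': array([ 0.0000e+00, -4.4234e+01, -1.7802e+01, -0.0000e+00,  8.0000e-03,
        0.0000e+00]), 'tool_pos': array([0.624, 0.   , 0.23 ]), 'ee_rot': array([-0.001,  0.707,  0.707, -0.001]), 'contact_force': array([-0.455, -0.59 , -0.496]), 'torque': array([ 0.   ,  0.029, -0.029]), 'grip_force': np.float64(0.0), 'finger_gap': np.float64(0.999)}
scene 54.87778670226823 315.953805000391 247.56396720090478 [[0.857, -0.286, 0.429, 1.033], [0.516, 0.457, -0.725, -0.924], [0.011, 0.842, 0.539, 0.768], [0.0, 0.0, 0.0, 1.0]] ['frame', 'fov_y', 'cx', 'cy', 'cam_to_world']
side 54.28740707568835 321.44070008194643 238.81055571402163 [[-0.699, 0.426, -0.574, -0.343], [-0.714, -0.439, 0.545, 0.767], [-0.019, 0.791, 0.611, 0.995], [0.0, 0.0, 0.0, 1.0]] ['frame', 'fov_y', 'cx', 'cy', 'cam_to_world']
71.35975577963401 [[-0.001, 0.964, 0.265, 0.068], [1.0, 0.001, 0.001, -0.0], [0.0, 0.265, -0.964, -0.143], [0.0, 0.0, 0.0, 1.0]] ['frame', 'fov_y', 'cx', 'cy', 'hand_eye']
```

View pics/scene0.png

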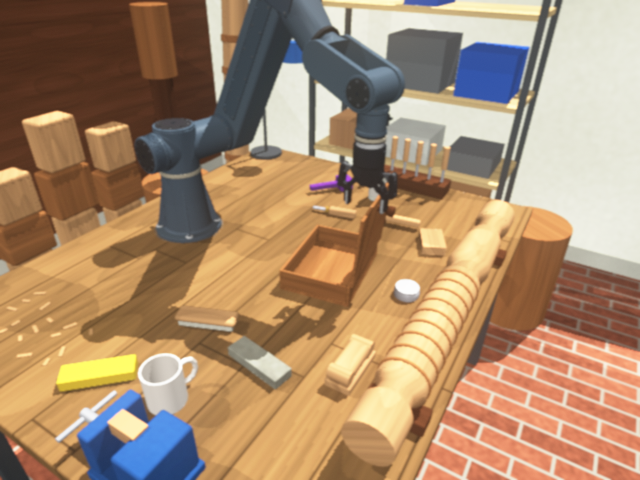

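View pics/side0.png

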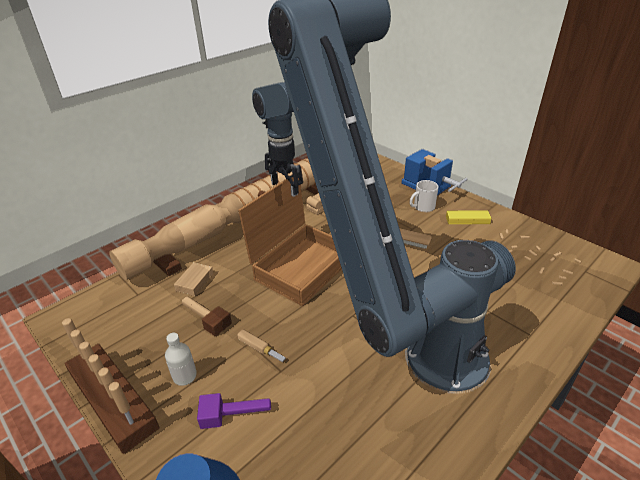

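The scene view shows the stone at about (260,362), the chest at (325,262) and the brush at (208,318). The side view shows the mallet head at (215,319) with its handle end at (187,301), the gouge from (240,334) to (286,358), and the chest at (300,262) with its lid leaning open. I'll cast rough rays first, then move the wrist camera for finer views.

```bash
cat > h.py <<'E'
import numpy as np,cv2
from station import env,get_image
from scipy.spatial.transform import Rotation as R
def snap(n):
    o=env.get_obs();d=get_image(n)
    if n=="wrist":
        T=np.eye(4);q=o["ee_rot"];T[:3,:3]=R.from_quat([q[1],q[2],q[3],q[0]]).as_matrix();T[:3,3]=o["tool_pos"]
        d["cam_to_world"]=T@d["hand_eye"]
    return d
def cast(d,uv,z):
    uv=np.atleast_2d(uv).astype(float);f=240/np.tan(np.radians(d["fov_y"])/2);T=d["cam_to_world"]
    r=np.c_[(uv[:,0]-d["cx"])/f,-(uv[:,1]-d["cy"])/f,-np.ones(len(uv))]@T[:3,:3].T
    return (T[:3,3]+r*((z-T[2,3])/r[:,2])[:,None])[:,:2]
def proj(d,P):
    P=np.atleast_2d(P);T=np.linalg.inv(d["cam_to_world"]);p=P@T[:3,:3].T+T[:3,3];f=240/np.tan(np.radians(d["fov_y"])/2)
    return np.c_[d["cx"]+f*p[:,0]/-p[:,2],d["cy"]-f*p[:,1]/-p[:,2]]
E
python3 - <<'E'
from h import *
S=dict(np.load("side.npz"));C=dict(np.load("scene.npz"))
for n,d,uv,z in [("mallet head,end",S,[(215,318),(187,301)],.03),("gouge",S,[(240,334),(262,346),(286,358)],.02),("stone ends",C,[(232,345),(282,372)],.026),("chest rim scene",C,[(282,264),(320,228),(352,293)],.062),("chest rim side",S,[(254,263),(304,293)],.062),("brush",C,[(180,312),(236,320)],.03),("corbel",C,(350,362),.05),("wax",C,(407,288),.028),("offcut",C,(432,240),.03),("glue",S,(182,382),0),("purple",S,[(210,410),(270,404)],.03),("mug",C,(163,405),0)]:
    print(n,np.round(cast(d,uv,z),3).tolist())
E
```

```text
mallet head,end [[0.519, 0.365], [0.633, 0.384]]
gouge [[0.43, 0.346], [0.355, 0.33], [0.281, 0.31]]
stone ends [[0.492, -0.372], [0.631, -0.378]]
chest rim scene [[0.436, -0.093], [0.425, 0.126], [0.653, -0.106]]
chest rim side [[0.595, 0.164], [0.389, 0.145]]
brush [[0.316, -0.354], [0.449, -0.306]]
corbel [[0.749, -0.3]]
wax [[0.748, 0.029]]
offcut [[0.724, 0.292]]
glue [[0.423, 0.534]]
purple [[0.287, 0.535], [0.201, 0.428]]
mug [[0.464, -0.555]]
```

Call:
jog_arm(targets=[[[0, 0, 0, 0, 0, 0.05, -1], [0, 0, 0, 0, 0, 0.09, -1], [0, 0, 0, -0.02, 0.05, 0.09, -1], [0, 0, 0, -0.05, 0.1, 0.09, -1], [0, 0, 0, -0.08, 0.15, 0.09, -1], [0, 0, 0, -0.1, 0.2, 0.09, -1], [0, 0, 0, -0.12, 0.25, 0.09, -1], [0, 0, 0, -0.14, 0.3, 0.09, -1], [0, 0, 0, -0.155, 0.34, 0.09, -1], [0, 0, 0, -0.155, 0.34, 0.09, -1]]])

```text
time_s: 0.98
tool_pos: [0.4975, 0.2772, 0.3032]
ee_rot: [-0.002, 0.705, 0.709, 0.0]
contact_force: [0.0, -0.4, 0.6]
finger_gap: 1.003
grip_force: 0.0
```

```bash
python3 - <<'E'
from h import *
d=snap("wrist");cv2.imwrite("pics/w1.png",d["frame"]);np.savez("w1.npz",**d);print(env.get_obs()["tool_pos"],env.get_obs()["qd"].round(3),d["cam_to_world"].round(3))
E
```

```text
[0.49833188 0.27611434 0.30312199] [-0.075  0.001 -0.003 -0.05  -0.008 -0.051] [[ 1.    -0.005  0.001  0.497]
 [ 0.005  0.965  0.262  0.345]
 [-0.002 -0.262  0.965  0.446]
 [ 0.     0.     0.     1.   ]]
```

View pics/w1.png

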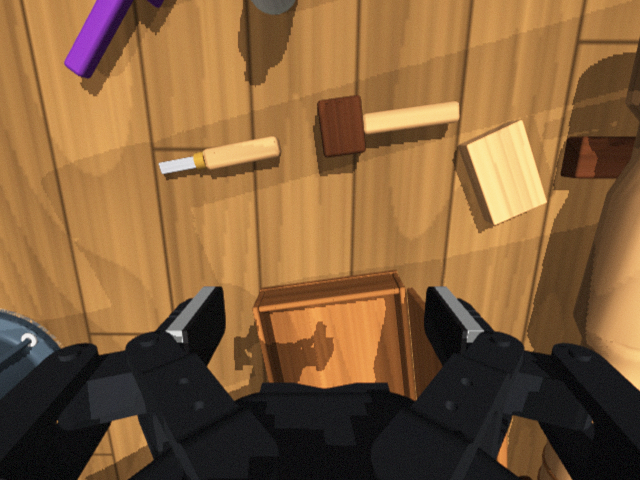

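The wrist view shows the gouge from blade tip (160,168) to butt (278,148), the mallet head centred at (342,126) with its handle end at (459,113), and the chest's +y rim from about (257,300) to (404,285). I'll extract contours and crop the chest rim.

```bash
python3 - <<'E'
from h import *
d=dict(np.load("w1.npz"));f=d["frame"];hsv=cv2.cvtColor(f,cv2.COLOR_BGR2HSV)
print("cols",[hsv[y,x].tolist() for x,y in [(342,126),(410,118),(245,153),(180,165),(200,160),(300,200),(240,130)]])
print("mallet corners px guess",cast(d,[(318,101),(360,96),(366,154),(322,157)],.044).round(3).tolist())
print("handle end",cast(d,[(459,113)],.032).round(3))
print("gouge",cast(d,[(161,168)],.013).round(3),cast(d,[(278,148),(203,160)],.026).round(3))
# head mask
m=((hsv[...,2]<110)&(hsv[...,0]<15)).astype(np.uint8);m[:60]=0;m[200:]=0;m[:,:305]=0;m[:,380:]=0
m=cv2.morphologyEx(m,cv2.MORPH_OPEN,np.ones((5,5)))
c=max(cv2.findContours(m,0,2)[0],key=cv2.contourArea);r=cv2.minAreaRect(c);b=cv2.boxPoints(r);print("head",r);w=cast(d,b,.044);print(w.round(3).tolist(),w.mean(0),np.linalg.norm(np.diff(w,axis=0),axis=1))
# side rays
crop=cv2.resize(f[255:400,220:440],None,fx=3.6,fy=3.6,interpolation=2);cv2.imwrite("pics/c1.png",crop)
E
```

```text
cols [[9, 170, 105], [20, 111, 250], [18, 127, 239], [135, 5, 221], [21, 171, 232], [16, 153, 202], [16, 150, 180]]
mallet corners px guess [[0.489, 0.392], [0.536, 0.397], [0.545, 0.334], [0.494, 0.33]]
handle end [[0.653 0.381]]
gouge [[0.288 0.314]] [[0.44  0.34 ]
 [0.347 0.325]]
head ((337.75921630859375, 126.9035873413086), (57.97223663330078, 37.0057258605957), 80.21759033203125)
[[0.485, 0.391], [0.526, 0.398], [0.539, 0.336], [0.497, 0.328]] [0.51181885 0.36328692] [0.04140642 0.06341732 0.04320095]
```

View pics/c1.png

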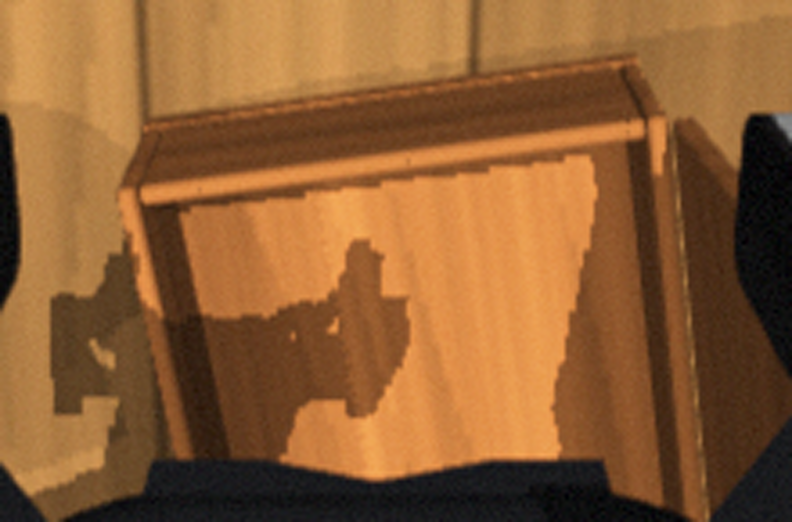

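The crop shows the chest's +y wall: outer rim corners at crop (122,185) and (665,115), and bottom edge corners at (145,125) and (630,58). The lid panel is at the right.

```bash
python3 - <<'E'
from h import *
d=dict(np.load("w1.npz"))
p=lambda *a:np.array(a)/3.6+[220,255]
r=cast(d,p((122,188),(665,116),(175,455)),.062);b=cast(d,p((145,125),(632,58)),0)
for w in(r,b):
    v=w[1]-w[0];print(w.round(4).tolist(),np.linalg.norm(v),np.arctan2(v[1],v[0]))
v=r[2]-r[0];print("side yaw",np.arctan2(v[0],-v[1]))
C=dict(np.load("scene.npz"));S=dict(np.load("side.npz"))
yaw=.12
for yaw in(.1,.13):
  e=np.array([np.cos(yaw),np.sin(yaw)]);n=np.array([-e[1],e[0]])
  m=(r[0]+r[1]+b[0]+b[1])/4;c=m-n*.133;print(yaw,"centre",c.round(4))
  for z in(.062,):
    P=[[*(c+sx*.098*e+sy*.133*n),z] for sx,sy in((-1,-1),(-1,1),(1,-1),(1,1))];print("scene",proj(C,P).round().tolist(),"side",proj(S,P).round().tolist())
E
```

```text
[[0.4082, 0.1451], [0.5973, 0.1736], [0.4226, 0.0347]] 0.1911511664195473 0.14979645541226608
[[0.4045, 0.1408], [0.5986, 0.1707]] 0.19639911617204772 0.15286818408996689
side yaw 0.12928207061802713
0.1 centre [0.5154 0.0252]
scene [[275.0, 268.0], [318.0, 223.0], [344.0, 288.0], [378.0, 238.0]] side [[355.0, 245.0], [300.0, 291.0], [309.0, 223.0], [252.0, 263.0]]
0.13 centre [0.5194 0.0257]
scene [[278.0, 269.0], [318.0, 224.0], [347.0, 288.0], [379.0, 237.0]] side [[354.0, 244.0], [300.0, 290.0], [307.0, 223.0], [251.0, 263.0]]
```

Call:
jog_arm(targets=[[[0, 0, 0.04, 0, 0, 0, -1], [0, 0, 0.08, 0, 0, 0, -1], [0, 0, 0.12, 0, 0, 0, -1], [0, 0, 0.16, 0, 0, 0, -1], [0, 0, 0.2, 0, 0, 0, -1], [0, 0, 0.24, 0, 0, 0, -1], [0, 0, 0.28, 0, 0, 0, -1], [0, 0, 0.32, 0, 0, 0, -1], [0, 0, 0.36, 0, 0, 0, -1], [0, 0, 0.4, 0, 0, 0, -1]]])

```text
time_s: 1.87
tool_pos: [0.5017, 0.2704, 0.303]
ee_rot: [-0.0, 0.157, 0.988, -0.001]
contact_force: [0.6, 0.7, 0.6]
finger_gap: 0.999
grip_force: 0.0
```

Call:
jog_arm(targets=[[[0, 0, 0.04, 0.0, -0.04, 0, -1], [0, 0, 0.08, 0.0, -0.08, 0, -1], [0, 0, 0.12, 0.0, -0.12, 0, -1], [0, 0, 0.143, 0.0, -0.15, 0, -1], [0, 0, 0.143, 0.0, -0.19, 0, -1], [0, 0, 0.143, 0.0, -0.22, 0, -1], [0, 0, 0.143, 0.0, -0.23, 0, -1], [0, 0, 0.143, 0.0, -0.23, 0, -1], [0, 0, 0.143, 0.0, -0.23, 0, -1], [0, 0, 0.143, 0.0, -0.23, 0, -1]]])

```text
time_s: 2.7
tool_pos: [0.501, 0.0885, 0.3032]
ee_rot: [-0.0, -0.064, 0.998, 0.0]
contact_force: [-0.8, 0.3, -0.3]
finger_gap: 1.003
grip_force: 0.0
```

```bash
python3 - <<'E'
from h import *
d=snap("wrist");cv2.imwrite("pics/w2.png",d["frame"]);np.savez("w2.npz",**d);o=env.get_obs();print(o["tool_pos"],o["ee_rot"],o["qd"].round(3),o["qpos"].round(2),o["time_s"])
E
```

```text
[0.50094981 0.08887956 0.30322656] [-6.44830639e-05 -6.46713035e-02  9.97906594e-01  2.19880837e-04] [ 0.009 -0.001 -0.001 -0.001 -0.001 -0.002] [-0.04  0.29  1.63  0.    1.23 -1.74] 2.75
```

View pics/w2.png

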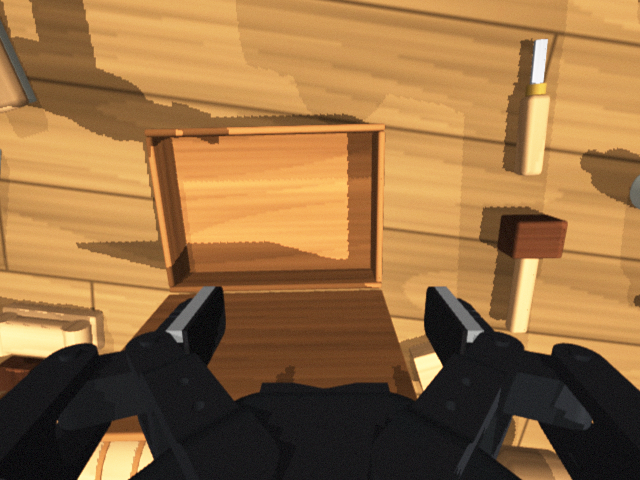

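The view shows the whole chest with outer rim corners at about (146,131), (384,125), (382,289) and (168,292). The lid leans back below it, and the gouge and mallet are on the right.

```bash
python3 - <<'E'
from h import *
d=dict(np.load("w2.npz"))
r=cast(d,[(146,131),(385,125),(383,290),(168,293)],.062)
print(r.round(4).tolist(),np.linalg.norm(np.roll(r,-1,0)-r,axis=1).round(4),"mean",r.mean(0).round(4))
v=r[1]-r[0];print("yaw front",np.arctan2(-v[0],v[1]));v=r[2]-r[1];print("right",np.arctan2(v[1],v[0]));v=r[3]-r[0];print("left",np.arctan2(v[1],v[0]))
# floor corners inner z=.008
fl=cast(d,[(189,273),(380,269)],.008);print("floor",fl.round(4).tolist())
cv2.imwrite("pics/c2.png",cv2.resize(d["frame"][110:310,130:400],None,fx=2.9,fy=2.9,interpolation=2))
E
```

```text
[[0.4466, -0.1147], [0.407, 0.1444], [0.6003, 0.1762], [0.6386, -0.0898]] [0.2622 0.196  0.2688 0.1936] mean [0.5232 0.029 ]
yaw front 0.1517932296615929
right 0.1630323698288766
left 0.12914386991399188
floor [[0.6328, -0.0848], [0.5927, 0.1799]]
```

View pics/c2.png

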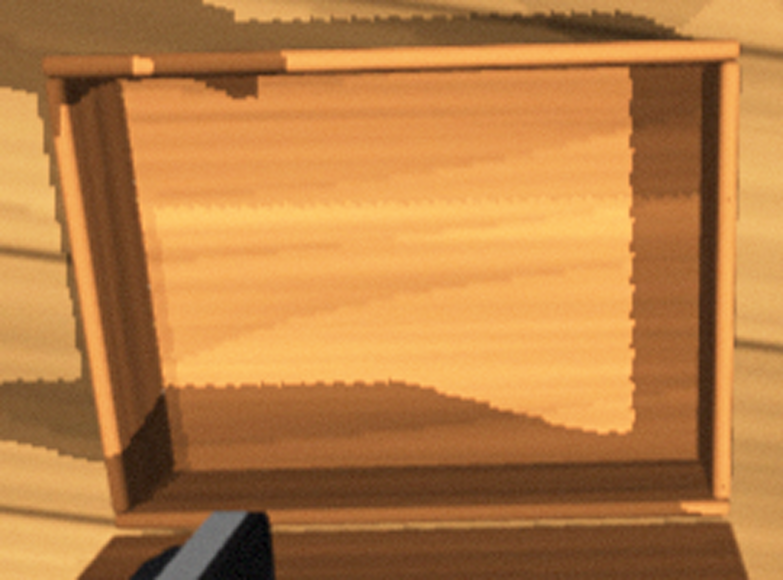

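The crop confirms the rim corners: chest yaw is 0.152 and its centre is about (0.5225, 0.0275). Next I go above the mallet head, then down and grip.

Call:
jog_arm(targets=[[[0, 0, 0, 0.0025, 0.04, -0.02, -1], [0, 0, 0, 0.005, 0.08, -0.04, -1], [0, 0, 0, 0.01, 0.12, -0.07, -1], [0, 0, 0, 0.0125, 0.16, -0.1, -1], [0, 0, 0, 0.015, 0.2, -0.13, -1], [0, 0, 0, 0.02, 0.24, -0.16, -1], [0, 0, 0, 0.0225, 0.28, -0.19, -1], [0, 0, 0, 0.025, 0.32, -0.21, -1], [0, 0, 0, 0.025, 0.344, -0.229, -1], [0, 0, 0, 0.025, 0.344, -0.229, -1]]])

```text
time_s: 3.58
tool_pos: [0.518, 0.3678, 0.1163]
ee_rot: [-0.002, -0.067, 0.998, -0.0]
contact_force: [-0.8, -0.6, 0.1]
finger_gap: 1.0
grip_force: 0.0
```

Call:
jog_arm(targets=[[[0, 0, 0, 0, 0, 0, -1], [0, 0, 0, 0, 0, -0.03, -1], [0, 0, 0, 0, 0, -0.06, -1], [0, 0, 0, 0, 0, -0.09, -1], [0, 0, 0, 0, 0, -0.11, -1], [0, 0, 0, 0, 0, -0.13, -1], [0, 0, 0, 0, 0, -0.145, -1], [0, 0, 0, 0, 0, -0.145, -1], [0, 0, 0, 0, 0, -0.145, -0.6], [0, 0, 0, 0, 0, -0.145, 1]]], grip_force=60)

```text
time_s: 4.42
tool_pos: [0.522, 0.3636, 0.0055]
ee_rot: [0.001, -0.064, 0.998, 0.001]
contact_force: [1.2, 2.0, 2.5]
finger_gap: 0.75
grip_force: 3.3
```

Call:
jog_arm(targets=[[[0, 0, 0, 0, 0, 0, 1], [0, 0, 0, 0, 0, 0, 1], [0, 0, 0, 0, 0, 0, 1], [0, 0, 0, 0, 0, 0, 1], [0, 0, 0, 0, 0, 0.01, 1], [0, 0, 0, 0, 0, 0.03, 1], [0, 0, 0, 0, 0, 0.06, 1], [0, 0, 0, 0, 0, 0.09, 1], [0, 0, 0, 0, 0, 0.12, 1], [0, 0, 0, 0, 0, 0.15, 1]]])

```text
time_s: 5.25
tool_pos: [0.5195, 0.3627, 0.1243]
ee_rot: [-0.002, -0.064, 0.998, -0.001]
contact_force: [0.2, -0.5, -3.5]
finger_gap: 0.742
grip_force: 67.5
```

```bash
python3 - <<'E'
from h import *
d=snap("wrist");cv2.imwrite("pics/w3.png",d["frame"]);np.savez("w3.npz",**d);o=env.get_obs();print({k:np.round(o[k],3) for k in("tool_pos","ee_rot","contact_force","torque","finger_gap","grip_force","time_s","qpos")})
E
```

```text
{'tool_pos': array([0.523, 0.364, 0.13 ]), 'ee_rot': array([ 0.003, -0.064,  0.998,  0.001]), 'contact_force': array([ 1.695,  0.936, -0.333]), 'torque': array([ 0.004, -0.046, -0.039]), 'finger_gap': np.float64(0.738), 'grip_force': np.float64(67.935), 'time_s': np.float64(5.3), 'qpos': array([ 0.434,  0.663,  1.493, -0.   ,  0.98 , -1.266])}
```

View pics/w3.png

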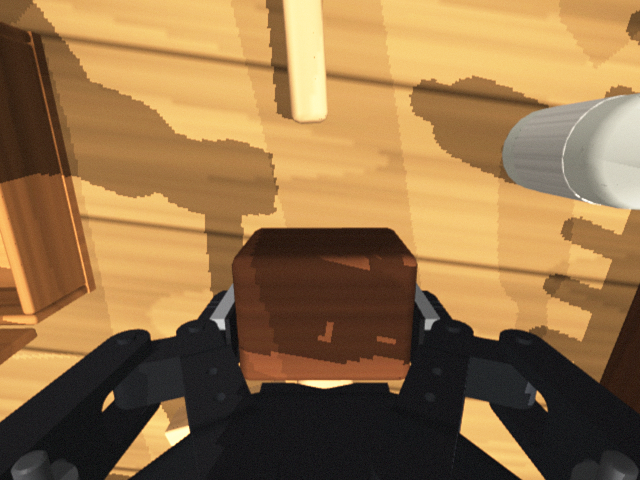

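The mallet is held squarely by the head, with its near top edge at about row 262. I'll check how far that edge lies from the TCP.

```bash
python3 - <<'E'
from h import *
d=dict(np.load("w3.npz"));o=env.get_obs();p=o["tool_pos"]
top=p[2]-.004+.044
for uv,z in[((325,264),top),((325,229),top-.044),((325,378),top)]:
    print(cast(d,[uv],z)[0]-p[:2])
w=cast(d,[(239,264),(411,264)],top);print(w[1]-w[0])
E
```

```text
[-0.03345769 -0.00410989]
[-0.03357978 -0.00410289]
[0.00760057 0.00119319]
[-0.00682956  0.05288014]
```

Call:
jog_arm(targets=[[[0, 0, 0.003, -0.03, -0.02, 0, 1], [0, 0, 0.007, -0.06, -0.05, 0, 1], [0, 0, 0.007, -0.072, -0.09, 0, 1], [0, 0, 0.007, -0.072, -0.13, 0, 1], [0, 0, 0.007, -0.072, -0.17, 0, 1], [0, 0, 0.007, -0.072, -0.21, 0, 1], [0, 0, 0.007, -0.072, -0.25, 0, 1], [0, 0, 0.007, -0.072, -0.29, 0, 1], [0, 0, 0.007, -0.072, -0.32, 0, 1], [0, 0, 0.007, -0.072, -0.3425, 0, 1]]])

```text
time_s: 6.13
tool_pos: [0.4623, 0.0872, 0.1234]
ee_rot: [-0.001, -0.074, 0.997, -0.0]
contact_force: [-0.3, 0.7, -4.0]
finger_gap: 0.739
grip_force: 67.9
```

Call:
jog_arm(targets=[[[0, 0, 0, 0, 0, 0, 1], [0, 0, 0, 0, 0, -0.02, 1], [0, 0, 0, 0, 0, -0.04, 1], [0, 0, 0, 0, 0, -0.06, 1], [0, 0, 0, 0, 0, -0.08, 1], [0, 0, 0, 0, 0, -0.1, 1], [0, 0, 0, 0, 0, -0.11, 1], [0, 0, 0, 0, 0, -0.12, 1], [0, 0, 0, 0, 0, -0.13, 1], [0, 0, 0, 0, 0, -0.1385, 1]]])

```text
time_s: 6.97
tool_pos: [0.4636, 0.0894, 0.0133]
ee_rot: [0.0, -0.075, 0.997, -0.0]
contact_force: [-10.7, 1.4, 88.1]
finger_gap: 0.744
grip_force: 81.9
```

```bash
python3 - <<'E'
from h import *
o=env.get_obs();print({k:np.round(o[k],3) for k in("tool_pos","ee_rot","contact_force","torque","finger_gap","grip_force","time_s")})
E
```

```text
{'tool_pos': array([0.464, 0.089, 0.013]), 'ee_rot': array([ 0.   , -0.075,  0.997, -0.   ]), 'contact_force': array([-10.652,   1.411,  88.116]), 'torque': array([1.17 , 1.83 , 0.173]), 'finger_gap': np.float64(0.744), 'grip_force': np.float64(81.894), 'time_s': np.float64(6.967)}
```

Call:
jog_arm(targets=[[[0, 0, 0, 0, 0, 0.002, 1], [0, 0, 0, 0, 0, 0.003, 1], [0, 0, 0, 0, 0, 0.003, -0.64], [0, 0, 0, 0, 0, 0.003, -0.64], [0, 0, 0, 0, 0, 0.003, -0.64], [0, 0, 0, 0, 0, 0.003, -0.64], [0, 0, 0, 0, 0, 0.015, -0.64], [0, 0, 0, 0, 0, 0.04, -0.64], [0, 0, 0, 0, 0, 0.08, -0.64], [0, 0, 0, 0, 0, 0.12, -0.64]]])

```text
time_s: 7.8
tool_pos: [0.4624, 0.0892, 0.1103]
ee_rot: [-0.001, -0.075, 0.997, 0.0]
contact_force: [0.8, 0.5, 0.1]
finger_gap: 0.821
grip_force: 0.0
```

Call:
jog_arm(targets=[[[0, 0, 0, 0.0, -0.02, 0.04, -1], [0, 0, 0, 0.0, -0.06, 0.08, -1], [0, 0, 0, 0.01, -0.1, 0.12, -1], [0, 0, 0, 0.03, -0.14, 0.15, -1], [0, 0, 0, 0.05, -0.18, 0.18, -1], [0, 0, 0, 0.07, -0.22, 0.2, -1], [0, 0, 0, 0.09, -0.26, 0.22, -1], [0, 0, 0, 0.11, -0.3, 0.22, -1], [0, 0, 0, 0.12, -0.34, 0.22, -1], [0, 0, 0, 0.12, -0.36, 0.22, -1]]])

```text
time_s: 8.63
tool_pos: [0.5609, -0.203, 0.2866]
ee_rot: [0.002, -0.074, 0.997, -0.002]
contact_force: [0.4, 0.1, 0.3]
finger_gap: 1.002
grip_force: 0.0
```

Call:
jog_arm(targets=[[[0, 0, 0, 0.0, -0.02, 0, -1], [0, 0, 0, 0.0, -0.02, 0, -1], [0, 0, 0, 0, -0.02, 0, -1], [0, 0, 0, 0, -0.02, 0, -1], [0, 0, 0, 0, -0.02, 0, -1], [0, 0, 0, 0, -0.02, 0, -1], [0, 0, 0, 0, -0.02, 0, -1], [0, 0, 0, 0, -0.02, 0, -1], [0, 0, 0, 0, -0.02, 0, -1], [0, 0, 0, 0, -0.02, 0, -1]]])

```text
time_s: 9.47
tool_pos: [0.5594, -0.2145, 0.2853]
ee_rot: [-0.0, -0.075, 0.997, 0.0]
contact_force: [0.1, -0.2, -0.4]
finger_gap: 1.006
grip_force: 0.0
```

```bash
python3 - <<'E'
from h import *
d=snap("wrist");cv2.imwrite("pics/w4.png",d["frame"]);np.savez("w4.npz",**d);o=env.get_obs();print({k:np.round(o[k],3) for k in("tool_pos","ee_rot","contact_force","time_s","qpos")})
E
```

```text
{'tool_pos': array([ 0.559, -0.215,  0.285]), 'ee_rot': array([ 0.   , -0.075,  0.997, -0.   ]), 'contact_force': array([ 0.181,  0.936, -0.124]), 'time_s': np.float64(9.517), 'qpos': array([-0.553,  0.436,  1.435, -0.   ,  1.27 , -2.274])}
```

View pics/w4.png

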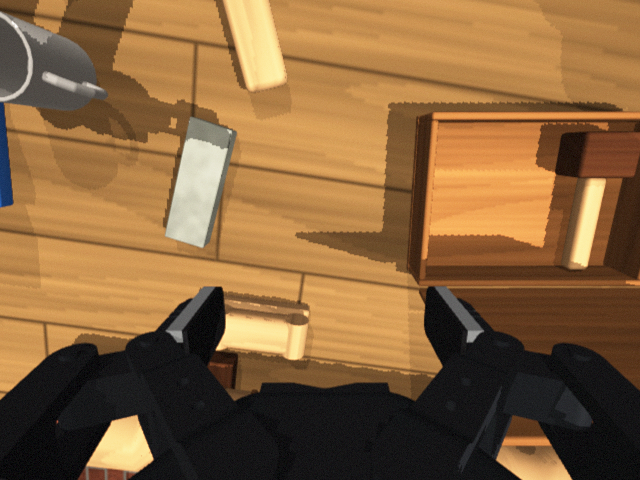

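The mallet lies flat in the chest. The stone is at about (200,182) with corners near (191,117), (237,129), (207,247) and (166,234); the brush end is at (265,85), the corbel at (265,325), and the mug handle at (75,85).

```bash
python3 - <<'E'
from h import *
d=dict(np.load("w4.npz"));f=d["frame"];hsv=cv2.cvtColor(f,cv2.COLOR_BGR2HSV)
m=(hsv[...,1]<70).astype(np.uint8);m[:105]=0;m[260:]=0;m[:,:150]=0;m[:,250:]=0
c=max(cv2.findContours(m,0,2)[0],key=cv2.contourArea);print(cv2.contourArea(c))
h=cv2.approxPolyDP(cv2.convexHull(c),3,True)[:,0];print(h.tolist())
for z in(.026,0):print(z,cast(d,h,z).round(4).tolist())
g=[hsv[y,x].tolist() for y in(140,180,220) for x in range(160,242,6)];print(g)
E
```

```text
5547.5
[[190, 117], [235, 132], [209, 240], [202, 247], [165, 235]]
0.026 [[0.4875, -0.3789], [0.4962, -0.327], [0.6304, -0.3489], [0.6409, -0.3571], [0.6321, -0.4036]]
0 [[0.4872, -0.389], [0.4964, -0.3337], [0.6392, -0.357], [0.6504, -0.3657], [0.641, -0.4152]]
[[16, 151, 193], [16, 154, 191], [16, 150, 195], [16, 155, 193], [14, 115, 120], [26, 26, 229], [27, 30, 224], [26, 37, 139], [27, 33, 138], [29, 35, 147], [26, 30, 135], [34, 33, 133], [26, 35, 103], [16, 150, 180], [16, 148, 193], [16, 152, 196], [14, 163, 111], [27, 26, 225], [30, 26, 227], [29, 25, 224], [27, 25, 227], [27, 25, 226], [27, 26, 227], [26, 26, 226], [26, 35, 123], [16, 151, 169], [16, 154, 169], [16, 155, 192], [16, 152, 185], [14, 155, 115], [27, 29, 201], [25, 31, 209], [28, 29, 211], [25, 30, 224], [26, 27, 226], [30, 26, 215], [25, 30, 215], [18, 69, 119], [16, 162, 118], [16, 146, 209], [16, 157, 203], [16, 151, 202]]
```

Call:
jog_arm(targets=[[[0, 0, -0.035, 0.001, -0.04, -0.02, -1], [0, 0, -0.07, 0.002, -0.08, -0.05, -1], [0, 0, -0.1035, 0.003, -0.12, -0.08, -1], [0, 0, -0.1035, 0.0045, -0.16, -0.12, -1], [0, 0, -0.1035, 0.0045, -0.19, -0.16, -1], [0, 0, -0.1035, 0.0045, -0.19, -0.2, -1], [0, 0, -0.1035, 0.0045, -0.19, -0.231, -1], [0, 0, -0.1035, 0.0045, -0.19, -0.231, -1], [0, 0, -0.1035, 0.0045, -0.19, -0.26, -1], [0, 0, -0.1035, 0.0045, -0.19, -0.29, -1]]])

```text
time_s: 10.35
tool_pos: [0.5649, -0.3683, 0.0555]
ee_rot: [0.002, 0.087, 0.996, -0.002]
contact_force: [0.3, 0.6, 0.1]
finger_gap: 0.999
grip_force: 0.0
```

Call:
jog_arm(targets=[[[0, 0, 0, 0, 0, -0.02, -1], [0, 0, 0, 0, 0, -0.04, -1], [0, 0, 0, 0, 0, -0.054, -1], [0, 0, 0, 0, 0, -0.061, -1], [0, 0, 0, 0, 0, -0.061, -1], [0, 0, 0, 0, 0, -0.061, -0.5], [0, 0, 0, 0, 0, -0.061, 0], [0, 0, 0, 0, 0, -0.061, 1], [0, 0, 0, 0, 0, -0.061, 1], [0, 0, 0, 0, 0, -0.061, 1]]], grip_force=70)

```text
time_s: 11.18
tool_pos: [0.5641, -0.368, 0.0064]
ee_rot: [0.001, 0.087, 0.996, -0.001]
contact_force: [-0.7, -0.3, 6.0]
finger_gap: 0.571
grip_force: 76.9
```

Call:
jog_arm(targets=[[[0, 0, 0, 0, 0, 0, 1], [0, 0, 0, 0, 0, 0, 1], [0, 0, 0, 0, 0, 0.005, 1], [0, 0, 0, 0, 0, 0.02, 1], [0, 0, 0, 0, 0, 0.04, 1], [0, 0, 0, 0, 0, 0.07, 1], [0, 0, 0, 0, 0, 0.1, 1], [0, 0, 0, 0, 0, 0.13, 1], [0, 0, 0, 0, 0, 0.15, 1], [0, 0, 0, 0, 0, 0.15, 1]]])

```text
time_s: 12.02
tool_pos: [0.5648, -0.3681, 0.129]
ee_rot: [0.003, 0.087, 0.996, -0.002]
contact_force: [1.3, -0.4, -3.0]
finger_gap: 0.568
grip_force: 76.0
```

```bash
python3 - <<'E'
from h import *
d=snap("wrist");f=d["frame"];np.savez("w5.npz",**d);o=env.get_obs();p=o["tool_pos"];print({k:np.round(o[k],4) for k in("tool_pos","ee_rot","contact_force","torque","finger_gap","grip_force","time_s")})
hsv=cv2.cvtColor(f,cv2.COLOR_BGR2HSV);m=((hsv[...,1]<60)&(hsv[...,2]>70)).astype(np.uint8);m[:,:230]=0;m[:,410:]=0;m[390:]=0
c=max(cv2.findContours(m,0,2)[0],key=cv2.contourArea);print(cv2.contourArea(c))
h=cv2.approxPolyDP(cv2.convexHull(c),4,True)[:,0];print(h.tolist());w=cast(d,h,p[2]-.004+.026)-p[:2];print(w.round(4).tolist())
E
```

```text
{'tool_pos': array([ 0.5638, -0.3673,  0.1267]), 'ee_rot': array([ 0.0016,  0.0872,  0.9962, -0.0012]), 'contact_force': array([-0.4713, -0.6441, -3.9555]), 'torque': array([-0.0058,  0.0302,  0.0011]), 'finger_gap': np.float64(0.5645), 'grip_force': np.float64(75.9787), 'time_s': np.float64(12.0667)}
33405.0
[[390, 124], [409, 316], [381, 382], [326, 388], [269, 382], [235, 313], [256, 125]]
[[-0.0674, 0.0357], [0.008, 0.0343], [0.0378, 0.0189], [0.0368, -0.0052], [0.0295, -0.0291], [-0.0055, -0.0355], [-0.0753, -0.0104]]
```

Call:
jog_arm(targets=[[[0, 0, 0.03, -0.012, 0.03, 0, 1], [0, 0, 0.06, -0.025, 0.07, 0, 1], [0, 0, 0.09, -0.0375, 0.115, 0, 1], [0, 0, 0.104, -0.0375, 0.16, 0, 1], [0, 0, 0.104, -0.0375, 0.205, 0, 1], [0, 0, 0.104, -0.0375, 0.25, 0, 1], [0, 0, 0.104, -0.0375, 0.295, 0, 1], [0, 0, 0.104, -0.0375, 0.34, 0, 1], [0, 0, 0.104, -0.0375, 0.38, 0, 1], [0, 0, 0.104, -0.0375, 0.4065, 0, 1]]])

```text
time_s: 12.9
tool_pos: [0.5304, -0.0379, 0.1229]
ee_rot: [-0.003, -0.077, 0.997, 0.001]
contact_force: [-1.1, -0.5, -3.9]
finger_gap: 0.566
grip_force: 75.8
```

Call:
jog_arm(targets=[[[0, 0, 0, 0, 0, 0, 1], [0, 0, 0, 0, 0, -0.02, 1], [0, 0, 0, 0, 0, -0.04, 1], [0, 0, 0, 0, 0, -0.06, 1], [0, 0, 0, 0, 0, -0.08, 1], [0, 0, 0, 0, 0, -0.1, 1], [0, 0, 0, 0, 0, -0.115, 1], [0, 0, 0, 0, 0, -0.125, 1], [0, 0, 0, 0, 0, -0.133, 1], [0, 0, 0, 0, 0, -0.136, 1]]])

```text
time_s: 13.73
tool_pos: [0.5321, -0.0417, 0.0144]
ee_rot: [-0.001, -0.076, 0.997, 0.0]
contact_force: [-2.9, 1.5, 10.9]
finger_gap: 0.565
grip_force: 77.8
```

Call:
jog_arm(targets=[[[0, 0, 0, 0, 0, 0, 1], [0, 0, 0, 0, 0, 0, -0.2], [0, 0, 0, 0, 0, 0, -0.3], [0, 0, 0, 0, 0, 0, -0.35], [0, 0, 0, 0, 0, 0, -0.35], [0, 0, 0, 0, 0, 0, -0.35], [0, 0, 0, 0, 0, 0.01, -0.35], [0, 0, 0, 0, 0, 0.04, -0.35], [0, 0, 0, 0, 0, 0.08, -0.35], [0, 0, 0, 0, 0, 0.12, -0.35]]])

```text
time_s: 14.57
tool_pos: [0.5322, -0.0414, 0.1127]
ee_rot: [-0.001, -0.076, 0.997, 0.0]
contact_force: [1.2, -0.8, -0.7]
finger_gap: 0.673
grip_force: 0.0
```

```bash
python3 - <<'E'
from h import *
d=dict(np.load("w2.npz"))
print("w2 butt,ferrule",cast(d,[(531,174),(536,94)],.026).round(4).tolist(),"tip",cast(d,[(541,40)],.013).round(4).tolist())
d=dict(np.load("w1.npz"));hsv=cv2.cvtColor(d["frame"],cv2.COLOR_BGR2HSV)
m=((hsv[...,2]>215)&(hsv[...,1]<140)).astype(np.uint8);m[:125]=0;m[185:]=0;m[:,:205]=0;m[:,290:]=0
c=max(cv2.findContours(m,0,2)[0],key=cv2.contourArea);r=cv2.minAreaRect(c);b=cv2.boxPoints(r);w=cast(d,b,.026);print(r,w.round(4).tolist(),w.mean(0))
E
```

```text
w2 butt,ferrule [[0.4383, 0.3402], [0.3479, 0.3193]] tip [[0.2881, 0.3154]]
((240.8820037841797, 151.31434631347656), (18.7984561920166, 72.97921752929688), 78.11134338378906) [[0.3488, 0.3376], [0.4365, 0.3556], [0.4405, 0.3341], [0.3516, 0.3156]] [0.39432514 0.33574531]
```

Call:
jog_arm(targets=[[[0, 0, 0, -0.018, 0.03, 0.02, -1], [0, 0, 0, -0.036, 0.08, 0.02, -1], [0, 0, 0, -0.055, 0.13, 0.02, -1], [0, 0, 0, -0.075, 0.175, 0.02, -1], [0, 0, 0.012, -0.095, 0.22, 0.02, -1], [0, 0, 0.012, -0.115, 0.265, 0.02, -1], [0, 0, 0.012, -0.135, 0.31, 0, -1], [0, 0, 0.012, -0.155, 0.355, 0, -1], [0, 0, 0.012, -0.17, 0.4, 0, -1], [0, 0, 0.012, -0.189, 0.44, 0, -1]]])

```text
time_s: 15.4
tool_pos: [0.3812, 0.3126, 0.1123]
ee_rot: [0.001, -0.095, 0.995, 0.0]
contact_force: [0.9, 0.1, -0.4]
finger_gap: 0.998
grip_force: 0.0
```

Call:
jog_arm(targets=[[[0, 0, 0, 0, 0.028, 0, -1], [0, 0, 0, 0, 0.028, -0.02, -1], [0, 0, 0, 0, 0.028, -0.05, -1], [0, 0, 0, 0, 0.028, -0.08, -1], [0, 0, 0, 0, 0.028, -0.11, -1], [0, 0, 0, 0, 0.028, -0.125, -1], [0, 0, 0, 0, 0.028, -0.133, -0.6], [0, 0, 0, 0, 0.028, -0.133, -0.2], [0, 0, 0, 0, 0.028, -0.133, 0], [0, 0, 0, 0, 0.028, -0.133, 1]]], grip_force=50)

```text
time_s: 16.23
tool_pos: [0.3825, 0.3332, 0.0063]
ee_rot: [0.001, -0.095, 0.996, 0.0]
contact_force: [-0.3, -0.0, 0.1]
finger_gap: 0.451
grip_force: 0.0
```

Call:
jog_arm(targets=[[[0, 0, 0, 0, 0, 0, 1], [0, 0, 0, 0, 0, 0, 1], [0, 0, 0, 0, 0, 0, 1], [0, 0, 0, 0, 0, 0.005, 1], [0, 0, 0, 0, 0, 0.02, 1], [0, 0, 0, 0, 0, 0.05, 1], [0, 0, 0, 0, 0, 0.09, 1], [0, 0, 0, 0, 0, 0.13, 1], [0, 0, 0, 0, 0, 0.15, 1], [0, 0, 0, 0, 0, 0.15, 1]]])

```text
time_s: 17.07
tool_pos: [0.3837, 0.3341, 0.1291]
ee_rot: [0.004, -0.095, 0.995, 0.002]
contact_force: [1.0, 0.6, -1.3]
finger_gap: 0.292
grip_force: 50.6
```

```bash
python3 - <<'E'
from h import *
d=snap("wrist");f=d["frame"];np.savez("w6.npz",**d);o=env.get_obs();p=o["tool_pos"];print({k:np.round(o[k],4) for k in("tool_pos","ee_rot","contact_force","torque","finger_gap","grip_force","time_s","qpos")})
cv2.imwrite("pics/w6.png",f)
E
```

```text
{'tool_pos': array([0.3827, 0.3334, 0.1272]), 'ee_rot': array([ 2.100e-03, -9.470e-02,  9.955e-01,  9.000e-04]), 'contact_force': array([ 0.4655,  0.4138, -1.2197]), 'torque': array([-0.0357,  0.0279, -0.0248]), 'finger_gap': np.float64(0.2906), 'grip_force': np.float64(50.5665), 'time_s': np.float64(17.1167), 'qpos': array([ 4.9620e-01,  5.3040e-01,  1.8253e+00,  1.0000e-04,  7.8130e-01,
       -1.2644e+00])}
```

View pics/w6.png

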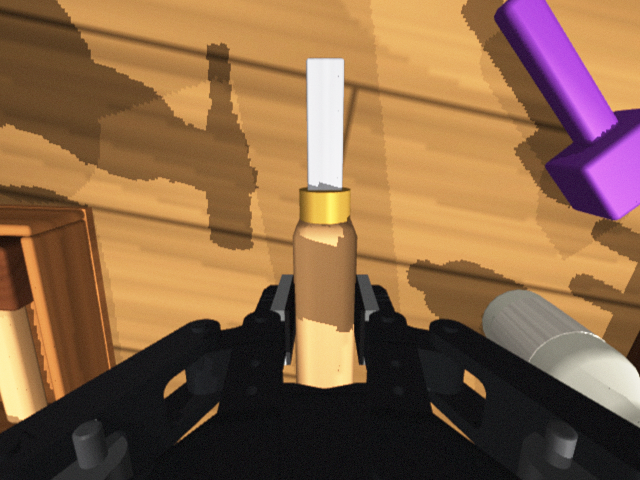

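The gouge is held square, blade tip at (325,58). Next I lower it into the gap in the middle of the chest.

Call:
jog_arm(targets=[[[0, 0, -0.005, 0.02, -0.035, 0, 1], [0, 0, -0.012, 0.04, -0.075, 0, 1], [0, 0, -0.012, 0.06, -0.115, 0, 1], [0, 0, -0.012, 0.08, -0.155, 0, 1], [0, 0, -0.012, 0.1, -0.195, 0, 1], [0, 0, -0.012, 0.12, -0.235, 0, 1], [0, 0, -0.012, 0.145, -0.28, 0, 1], [0, 0, -0.012, 0.17, -0.325, 0, 1], [0, 0, -0.012, 0.19, -0.365, 0, 1], [0, 0, -0.012, 0.1985, -0.381, 0, 1]]])

```text
time_s: 17.95
tool_pos: [0.5427, 0.0236, 0.1237]
ee_rot: [0.0, -0.074, 0.997, -0.001]
contact_force: [0.3, 0.7, -1.7]
finger_gap: 0.293
grip_force: 50.5
```

Call:
jog_arm(targets=[[[0, 0, 0, 0, 0, 0, 1], [0, 0, 0, 0, 0, -0.02, 1], [0, 0, 0, 0, 0, -0.04, 1], [0, 0, 0, 0, 0, -0.06, 1], [0, 0, 0, 0, 0, -0.08, 1], [0, 0, 0, 0, 0, -0.1, 1], [0, 0, 0, 0, 0, -0.115, 1], [0, 0, 0, 0, 0, -0.125, 1], [0, 0, 0, 0, 0, -0.133, 1], [0, 0, 0, 0, 0, -0.137, 1]]])

```text
time_s: 18.78
tool_pos: [0.5392, 0.0289, 0.0146]
ee_rot: [-0.002, -0.076, 0.997, 0.0]
contact_force: [-5.3, 2.2, 39.3]
finger_gap: 0.291
grip_force: 56.3
```

Call:
jog_arm(targets=[[[0, 0, 0, 0, 0, 0, 1], [0, 0, 0, 0, 0, 0, 0.3], [0, 0, 0, 0, 0, 0, 0.2], [0, 0, 0, 0, 0, 0, 0.1], [0, 0, 0, 0, 0, 0, 0.1], [0, 0, 0, 0, 0, 0, 0.1], [0, 0, 0, 0, 0, 0.01, 0.1], [0, 0, 0, 0, 0, 0.04, 0.1], [0, 0, 0, 0, 0, 0.08, 0.1], [0, 0, 0, 0, 0, 0.12, 0.1]]])

```text
time_s: 19.62
tool_pos: [0.5398, 0.0281, 0.1126]
ee_rot: [-0.001, -0.076, 0.997, 0.0]
contact_force: [1.2, -0.7, 0.4]
finger_gap: 0.448
grip_force: 0.0
```

```bash
python3 - <<'E'
from h import *
d=dict(np.load("w2.npz"));C=dict(np.load("scene.npz"));S=dict(np.load("side.npz"))
c=np.array([.5225,.0275]);y=.152;e=np.array([np.cos(y),np.sin(y)]);n=np.array([-e[1],e[0]])
def pt(x,yy,z):return [*(c+x*e+yy*n),z]
for th in(1.5,1.57,1.65,1.72,1.8):
    P=[pt(.098-.196*np.cos(th),s*.133,.0625+.196*np.sin(th)) for s in(-1,1)]
    print(th,"w2",proj(d,P).round().tolist(),"scene",proj(C,P).round().tolist(),"side",proj(S,P).round().tolist())
# column scans for the dark lid in w2 and scene/side
h=cv2.cvtColor(d["frame"],cv2.COLOR_BGR2GRAY)
for u in(112,125,140):print("w2 col",u,[(v,int(h[v,u])) for v in range(400,460,4)])
h=cv2.cvtColor(S["frame"],cv2.COLOR_BGR2GRAY)
for u in(246,250,256):print("side col",u,[(v,int(h[v,u])) for v in range(190,230,3)])
h=cv2.cvtColor(C["frame"],cv2.COLOR_BGR2GRAY)
for u in(360,366,372,380):print("scene col",u,[(v,int(h[v,u])) for v in range(190,260,4)])
E
```

```text
1.5 w2 [[35.0, 401.0], [430.0, 393.0]] scene [[349.0, 218.0], [380.0, 174.0]] side [[306.0, 174.0], [246.0, 213.0]]
1.57 w2 [[39.0, 418.0], [429.0, 410.0]] scene [[355.0, 219.0], [385.0, 175.0]] side [[302.0, 172.0], [243.0, 211.0]]
1.65 w2 [[46.0, 436.0], [427.0, 428.0]] scene [[361.0, 220.0], [391.0, 176.0]] side [[298.0, 171.0], [239.0, 209.0]]
1.72 w2 [[52.0, 449.0], [425.0, 442.0]] scene [[367.0, 222.0], [396.0, 178.0]] side [[295.0, 170.0], [235.0, 208.0]]
1.8 w2 [[60.0, 462.0], [423.0, 455.0]] scene [[373.0, 225.0], [401.0, 180.0]] side [[291.0, 170.0], [232.0, 207.0]]
w2 col 112 [(400, 32), (404, 22), (408, 30), (412, 29), (416, 30), (420, 45), (424, 73), (428, 76), (432, 91), (436, 181), (440, 175), (444, 206), (448, 212), (452, 224), (456, 228)]
w2 col 125 [(400, 35), (404, 34), (408, 33), (412, 32), (416, 31), (420, 73), (424, 75), (428, 75), (432, 101), (436, 182), (440, 172), (444, 205), (448, 216), (452, 225), (456, 230)]
w2 col 140 [(400, 33), (404, 34), (408, 29), (412, 38), (416, 24), (420, 29), (424, 37), (428, 75), (432, 108), (436, 184), (440, 156), (444, 150), (4
[... 735 characters left out ...]
46, 75), (250, 75), (254, 75), (258, 78)]
scene col 366 [(190, 184), (194, 176), (198, 94), (202, 97), (206, 115), (210, 156), (214, 118), (218, 117), (222, 76), (226, 73), (230, 77), (234, 79), (238, 81), (242, 81), (246, 79), (250, 79), (254, 81), (258, 84)]
scene col 372 [(190, 178), (194, 181), (198, 183), (202, 115), (206, 166), (210, 81), (214, 84), (218, 84), (222, 82), (226, 77), (230, 80), (234, 81), (238, 83), (242, 82), (246, 83), (250, 82), (254, 80), (258, 95)]
scene col 380 [(190, 48), (194, 64), (198, 93), (202, 101), (206, 117), (210, 118), (214, 86), (218, 78), (222, 81), (226, 82), (230, 83), (234, 90), (238, 108), (242, 153), (246, 150), (250, 149), (254, 143), (258, 145)]
```

Call:
jog_arm(targets=[[[0, 0, 0, 0, 0, 0.04, 0.5], [0, 0, 0, 0, 0, 0.08, 1], [0, 0, 0, 0, 0, 0.12, 1], [0, 0, 0, 0, 0.01, 0.16, 1], [0, 0, 0, 0, 0.03, 0.2, 1], [0, 0, 0, -0.005, 0.05, 0.23, 1], [0, 0, 0, -0.011, 0.071, 0.248, 1], [0, 0, 0, -0.011, 0.071, 0.248, 1], [0, 0, 0, -0.011, 0.071, 0.248, 1], [0, 0, 0, -0.011, 0.071, 0.248, 1]]])

```text
time_s: 20.45
tool_pos: [0.531, 0.0845, 0.3096]
ee_rot: [-0.001, -0.076, 0.997, -0.0]
contact_force: [0.1, 0.2, 0.2]
finger_gap: -0.0
grip_force: 0.0
```

```bash
python3 - <<'E'
from h import *
d=snap("wrist");cv2.imwrite("pics/w7.png",d["frame"]);np.savez("w7.npz",**d);print(env.get_obs()["tool_pos"])
y=.152;e=np.array([np.cos(y),np.sin(y)]);X0,Z0=.155,.215
for a in([1.62,1.56,1.5,1.45,1.4,1.35,1.3,1.25,1.2,1.15],[1.1,1.05,1,.95,.9,.85,.8,.75,.7,.65],[.6,.55,.5,.45,.4,.36,.32,.28,.24,.2],[.17,.14,.11,.09,.07,.05,.03,.01,0,0]):
    rows=[]
    for t in a:
        X=.098-.155*np.cos(t)+.008*np.sin(t)+.011;Z=.0625+.155*np.sin(t)+.008*np.cos(t)
        rows.append([*((X-X0)*e/.8).round(3),round((Z-Z0)/.8,3)])
    print(rows);X0,Z0=X,Z
E
```

```text
[0.53101602 0.08425819 0.30904251]
[[np.float64(-0.038), np.float64(-0.006), np.float64(0.002)], [np.float64(-0.049), np.float64(-0.008), np.float64(0.003)], [np.float64(-0.061), np.float64(-0.009), np.float64(0.003)], [np.float64(-0.07), np.float64(-0.011), np.float64(0.003)], [np.float64(-0.08), np.float64(-0.012), np.float64(0.002)], [np.float64(-0.089), np.float64(-0.014), np.float64(0.001)], [np.float64(-0.099), np.float64(-0.015), np.float64(-0.001)], [np.float64(-0.108), np.float64(-0.017), np.float64(-0.004)], [np.float64(-0.117), np.float64(-0.018), np.float64(-0.006)], [np.float64(-0.126), np.float64(-0.019), np.float64(-0.01)]]
[[np.float64(-0.009), np.float64(-0.001), np.float64(-0.004)], [np.float64(-0.018), np.float64(-0.003), np.float64(-0.008)], [np.float64(-0.026), np.float64(-0.004), np.float64(-0.012)], [np.float64(-0.034), np.float64(-0.005), np.float64(-0.018)], [np.float64(-0.042), np.float64(-0.006), np.float64(-0.023)], [np.float64(-0.05), np.float64(-0.008), np.float64(-0.029)], [np.float64(-0.057), np.float64(-0.009), np.float64(-0.035)], [np.float64(-0.064)
[... 703 characters left out ...]
 np.float64(-0.069)], [np.float64(-0.039), np.float64(-0.006), np.float64(-0.077)]]
[[np.float64(-0.001), np.float64(-0.0), np.float64(-0.006)], [np.float64(-0.003), np.float64(-0.0), np.float64(-0.011)], [np.float64(-0.004), np.float64(-0.001), np.float64(-0.017)], [np.float64(-0.004), np.float64(-0.001), np.float64(-0.021)], [np.float64(-0.005), np.float64(-0.001), np.float64(-0.025)], [np.float64(-0.005), np.float64(-0.001), np.float64(-0.029)], [np.float64(-0.005), np.float64(-0.001), np.float64(-0.032)], [np.float64(-0.006), np.float64(-0.001), np.float64(-0.036)], [np.float64(-0.006), np.float64(-0.001), np.float64(-0.038)], [np.float64(-0.006), np.float64(-0.001), np.float64(-0.038)]]
```

View pics/w7.png

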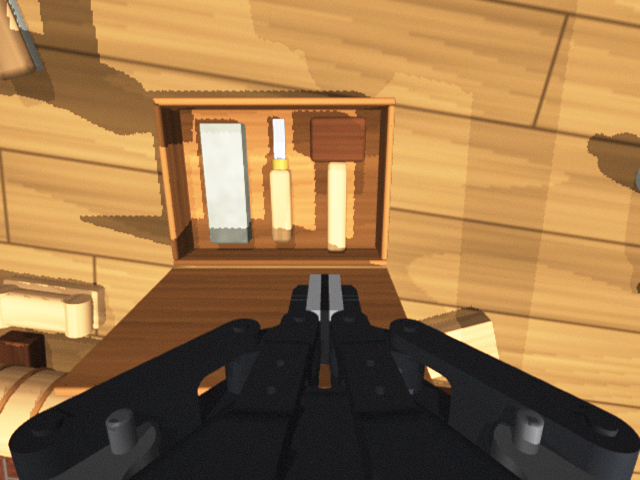

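All three tools lie flat in the chest and the lid is still open. The shut fingers now go over the lid and down behind it.

Call:
jog_arm(targets=[[[0, 0, 0, 0.03, 0.005, 0, 1], [0, 0, 0, 0.06, 0.01, 0, 1], [0, 0, 0, 0.1, 0.016, 0, 1], [0, 0, 0, 0.14, 0.022, 0, 1], [0, 0, 0, 0.169, 0.026, 0, 1], [0, 0, 0, 0.169, 0.026, 0, 1], [0, 0, 0, 0.169, 0.026, -0.03, 1], [0, 0, 0, 0.169, 0.026, -0.07, 1], [0, 0, 0, 0.169, 0.026, -0.1, 1], [0, 0, 0, 0.169, 0.026, -0.119, 1]]])

```text
time_s: 21.33
tool_pos: [0.6639, 0.1045, 0.2099]
ee_rot: [-0.004, -0.075, 0.997, 0.0]
contact_force: [-1.3, -1.1, 1.0]
finger_gap: 0.002
grip_force: 0.0
```

Call:
jog_arm(targets=[[[0, 0, 0, -0.012, -0.002, 0, 1], [0, 0, 0, -0.025, -0.004, 0.001, 1], [0, 0, 0, -0.038, -0.006, 0.002, 1], [0, 0, 0, -0.05, -0.008, 0.003, 1], [0, 0, 0, -0.062, -0.01, 0.003, 1], [0, 0, 0, -0.074, -0.0115, 0.003, 1], [0, 0, 0, -0.086, -0.0135, 0.001, 1], [0, 0, 0, -0.099, -0.015, -0.001, 1], [0, 0, 0, -0.112, -0.0175, -0.005, 1], [0, 0, 0, -0.126, -0.019, -0.01, 1]]])

```text
time_s: 22.17
tool_pos: [0.5664, 0.0893, 0.2066]
ee_rot: [0.001, -0.075, 0.997, -0.0]
contact_force: [1.6, -1.0, 1.4]
finger_gap: 0.001
grip_force: 1.2
```

Call:
jog_arm(targets=[[[0, 0, 0, -0.009, -0.001, -0.004, 1], [0, 0, 0, -0.018, -0.003, -0.008, 1], [0, 0, 0, -0.026, -0.004, -0.012, 1], [0, 0, 0, -0.034, -0.005, -0.018, 1], [0, 0, 0, -0.042, -0.006, -0.023, 1], [0, 0, 0, -0.05, -0.008, -0.029, 1], [0, 0, 0, -0.057, -0.009, -0.035, 1], [0, 0, 0, -0.064, -0.01, -0.042, 1], [0, 0, 0, -0.071, -0.011, -0.048, 1], [0, 0, 0, -0.077, -0.012, -0.056, 1]]])

```text
time_s: 23.0
tool_pos: [0.5037, 0.0809, 0.1617]
ee_rot: [-0.0, -0.076, 0.997, 0.0]
contact_force: [0.0, 0.5, 2.2]
finger_gap: 0.001
grip_force: 0.8
```

```bash
python3 - <<'E'
from h import *
d=snap("side");g=cv2.cvtColor(d["frame"],cv2.COLOR_BGR2GRAY);S=dict(np.load("side.npz"));g0=cv2.cvtColor(S["frame"],cv2.COLOR_BGR2GRAY)
c=np.array([.5225,.0275]);y=.152;e=np.array([np.cos(y),np.sin(y)]);n=np.array([-e[1],e[0]])
# where the lid stood: mean grey then and now
p=proj(d,[[*(c+(.098-r*np.cos(1.63))*e+.1*n),.0625+r*np.sin(1.63)] for r in(.08,.12,.16,.18)]).astype(int)
print("old place",[(int(g0[v,u]),int(g[v,u])) for u,v in p])
for th in(.4,.5,.6,.7,.8):
    q=proj(d,[[*(c+(.098-.196*np.cos(th))*e+.12*n),.0625+.196*np.sin(th)]])[0];u,v=q.round().astype(int);print(th,(int(u),int(v)),g[v-10:v+12:2,u].tolist())
print(env.get_obs()["contact_force"])
E
```

```text
old place [(66, 211), (74, 80), (78, 87), (74, 108)]
0.4 (298, 265) [86, 115, 111, 107, 94, 92, 60, 84, 65, 40, 77]
0.5 (295, 259) [71, 66, 74, 113, 111, 112, 98, 95, 74, 86, 82]
0.6 (292, 253) [109, 105, 116, 68, 78, 109, 109, 114, 101, 96, 73]
0.7 (288, 247) [21, 100, 102, 105, 106, 107, 127, 112, 105, 115, 102]
0.8 (284, 242) [139, 126, 116, 105, 104, 107, 97, 106, 104, 108, 101]
[-0.09266523 -0.56780779 -0.19873531]
```

Call:
jog_arm(targets=[[[0, 0, 0, -0.006, -0.001, -0.008, 1], [0, 0, 0, -0.012, -0.002, -0.015, 1], [0, 0, 0, -0.017, -0.003, -0.024, 1], [0, 0, 0, -0.022, -0.003, -0.032, 1], [0, 0, 0, -0.026, -0.004, -0.041, 1], [0, 0, 0, -0.029, -0.004, -0.048, 1], [0, 0, 0, -0.032, -0.005, -0.055, 1], [0, 0, 0, -0.035, -0.005, -0.062, 1], [0, 0, 0, -0.037, -0.006, -0.069, 1], [0, 0, 0, -0.039, -0.006, -0.077, 1]]])

```text
time_s: 23.88
tool_pos: [0.4731, 0.0759, 0.1]
ee_rot: [-0.0, -0.076, 0.997, -0.0]
contact_force: [0.6, -0.5, 0.9]
finger_gap: -0.004
grip_force: 0.6
```

Call:
jog_arm(targets=[[[0, 0, 0, -0.001, 0, -0.006, 1], [0, 0, 0, -0.003, 0, -0.011, 1], [0, 0, 0, -0.004, -0.001, -0.016, 1], [0, 0, 0, -0.004, -0.001, -0.021, 1], [0, 0, 0, -0.005, -0.001, -0.025, 1], [0, 0, 0, -0.005, -0.001, -0.029, 1], [0, 0, 0, -0.005, -0.001, -0.032, 1], [0, 0, 0, -0.006, -0.001, -0.034, 1], [0, 0, 0, -0.006, -0.001, -0.035, 1], [0, 0, 0, -0.006, -0.001, -0.035, 1]]])

```text
time_s: 24.72
tool_pos: [0.4687, 0.0752, 0.0724]
ee_rot: [0.0, -0.076, 0.997, 0.0]
contact_force: [0.1, 0.4, -0.6]
finger_gap: -0.001
grip_force: 0.0
```

Call:
jog_arm(targets=[[[0, 0, 0, 0, 0, -0.0005, 1], [0, 0, 0, 0, 0, -0.001, 1], [0, 0, 0, 0, 0, -0.0015, 1], [0, 0, 0, 0, 0, -0.002, 1], [0, 0, 0, 0, 0, -0.0022, 1], [0, 0, 0, 0, 0, -0.0025, 1], [0, 0, 0, 0, 0, -0.0025, 1], [0, 0, 0, 0, 0, -0.0025, 1], [0, 0, 0, 0, 0, -0.0025, 1], [0, 0, 0, 0, 0, -0.0025, 1]]])

```text
time_s: 25.55
tool_pos: [0.4685, 0.0752, 0.0706]
ee_rot: [-0.0, -0.076, 0.997, 0.0]
contact_force: [0.1, -0.5, 2.9]
finger_gap: 0.0
grip_force: 1.1
```

Call:
jog_arm(targets=[[[0, 0, 0, 0, 0, -0.0005, 1], [0, 0, 0, 0, 0, -0.001, 1], [0, 0, 0, 0, 0, -0.0013, 1], [0, 0, 0, 0, 0, -0.0013, 1], [0, 0, 0, 0, 0, -0.0013, 1], [0, 0, 0, 0, 0, -0.0013, 1], [0, 0, 0, 0, 0, -0.0013, 1], [0, 0, 0, 0, 0, -0.0013, 1], [0, 0, 0, 0, 0, -0.0013, 1], [0, 0, 0, 0, 0, -0.0013, 1]]])

```text
time_s: 26.38
tool_pos: [0.4686, 0.0752, 0.0705]
ee_rot: [0.0, -0.076, 0.997, -0.0]
contact_force: [-1.8, -0.1, 10.9]
finger_gap: 0.001
grip_force: 5.8
```

Call:
jog_arm(targets=[[[0, 0, 0, 0, 0, 0.005, 1], [0, 0, 0, 0, 0, 0.02, 1], [0, 0, 0, 0, 0, 0.05, 1], [0, 0, 0, 0, 0, 0.09, 1], [0, 0, 0, 0, 0, 0.13, 1], [0, 0, 0, 0, 0, 0.17, 1], [0, 0, 0, 0, 0, 0.21, 1], [0, 0, 0, 0.03, 0, 0.25, 1], [0, 0, 0, 0.04, 0, 0.27, 1], [0, 0, 0, 0.04, 0, 0.27, 1]]])

```text
time_s: 27.22
tool_pos: [0.5054, 0.0749, 0.29]
ee_rot: [0.006, -0.076, 0.997, -0.001]
contact_force: [1.0, 0.3, 0.4]
finger_gap: 0.001
grip_force: 0.0
```

```bash
python3 - <<'E'
from h import *
d=snap("wrist");f=d["frame"];g=cv2.cvtColor(f,cv2.COLOR_BGR2GRAY);print(env.get_obs()["tool_pos"])
c=np.array([.5225,.0275]);y=.152;e=np.array([np.cos(y),np.sin(y)]);n=np.array([-e[1],e[0]])
hsv=cv2.cvtColor(f,cv2.COLOR_BGR2HSV)
# colour across the lid top (z=.0705) and free-edge row
for Y in(-.1,-.05,.05,.1):
    P=[[*(c+X*e+Y*n),.0705] for X in(-.12,-.105,-.1,-.095,-.09,-.06,-.03,0,.03)]
    print(Y,[hsv[v,u].tolist() for u,v in proj(d,P).round().astype(int) if 0<=u<640 and 0<=v<480])
S=snap("side");cv2.imwrite("pics/s9.png",cv2.resize(S["frame"][150:350,180:440],None,fx=3,fy=3))
E
```

```text
[0.50242602 0.07509365 0.28732274]
-0.1 [[16, 151, 206], [15, 155, 125], [16, 152, 126], [12, 186, 140], [13, 179, 151], [15, 173, 235], [14, 173, 217], [15, 166, 232], [15, 174, 229]]
-0.05 [[15, 156, 141], [15, 156, 119], [14, 149, 116], [15, 164, 235], [15, 164, 239], [15, 166, 234], [14, 172, 218], [15, 170, 232], [15, 169, 234]]
0.05 [[16, 153, 180], [15, 158, 84], [17, 159, 98], [15, 166, 238], [16, 166, 239], [15, 173, 229], [15, 171, 232], [14, 174, 227], [15, 168, 232]]
0.1 [[16, 154, 184], [16, 158, 177], [16, 153, 70], [15, 164, 239], [15, 169, 235], [14, 165, 230], [15, 170, 235], [15, 176, 219], [14, 163, 235]]
```

```bash
python3 - <<'E'
from h import *
print(len(__import__("os").listdir("pics")))
E
```

```text
11
```

The pushing fingers stopped firmly at z = 70.5 mm, the height of the shut lid's outer face. The lid's wood colour now covers the whole chest opening up to the front edge, and the arm is clear. Handing in.

```bash
python3 -c "
from station import job;print(job.finish_job())"
```

```text
the job is handed in; nothing more can be done
None
```

The mallet, gouge and stone are laid flat in the chest, the lid is eased shut and the arm is clear; the job was handed in after about 27 s, but no verdict came back.

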